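# Clip a label reel onto its unwinder and set the brake arm

### The arm

A 6-joint arm with a two-finger parallel gripper is mounted at the origin on the work surface. World frame = base frame: x ahead of the robot, y to its left, z up, the work surface at z = 0. Lengths are in m, angles in rad, forces in N, time in s.
With the tool pointing down it reaches from about 0.275 to 0.875 m from the base axis. Payload 12.5 kg.
Tool frame: the origin (TCP) lies at the very end of the fingers, on their centre line; the grasp point (between the pads) lies 19 mm behind it; z points along the fingers, y is the line along which they close (so a half turn about z gives the same grasp; the last joint's range is limited). The gripper opens to 85 mm and grips with 20 to 120 N. Pads are 22 mm wide; open, the fingers measure 114 mm over their backs; the gripper's body (76 mm by 85 mm) begins 54 mm behind the grasp point. The pads swing forward as they close: fully open they stand 13 mm farther back than shut.
Start: joints at [-0.085, 0.351, 1.652, -0, 1.139, -0.085], TCP at [0.55, 0, 0.21] pointing down, gripper open.
Joint ranges: [-2.75, 2.75], [-0.79, 2.1], [0.01, 2.65], [-1.57, 4.71], [0.07, 3.14], [-2.87, 2.87]. Speed limits (rad/s): [2.22, 2.22, 2.79, 3.14, 3.14, 3.14].

### API

Orientations are given as a rotation vector (axis times angle).
In Python, from rig import r gives the robot as it stands.
- The arm moves only by the shell command python3 nudge.py [OPENING] [FORCE], which reads ROWS from standard input. ROWS is a JSON list of rows, 1 to 10 of them, each of 6 numbers: dx, dy, dz in m, then a rotation vector rx, ry, rz in rad; each row shifts and turns the commanded pose from where the row before left it, along the tool's axes as they then stand; what a row does not reach is not made up. A row lasts 1/12 s, in which the tool goes at most 0.0417 m and 0.125 rad, less where a joint would pass 70% of its speed; a pose out of reach is approached as far as the arm can. OPENING is the opening from 0.0 (shut) to 1.0 (fully open), set as the command begins (- or left out keeps the last). The fingers move at their own pace and stop on an object; FORCE is the grip in N (left out, the last holds). Time passes only in rows, so rows that do not move let the fingers close. It prints the time, the measured TCP pose, the force, the opening and the grip force at its end. Input that does not fit is refused with a message, and nothing moves.
- r.read_state(): the state, without advancing time (a new reading comes with each control period).
- r.get_image(name): name is "scene" or "side" or "wrist"; returns the picture (420x560x3 uint8, blue, green, red); there is no depth.
- r.calibration(name): a dict with "fx", "fy", "cx", "cy" (pixels), "R" (3x3) and "t" (3): a world point X has camera coordinates R X + t. Camera axes: x right, y down, z forward; pixel columns grow to the right and rows downward; lengths in m; the calibration is good to about 2 mm. A picture is of the moment at which its call begins: read the wrist's pose just before it. calibration takes no time and is no camera call; for the wrist camera it gives the pose at the moment of the call.
- r.hand_in(): hands the job in; it is judged then, once.
The state is a dict: "clock": time; "joints": joint angles; "joint_velocities": joint speeds; "joint_efforts": joint torques, N m; "tcp_pos": TCP position; "ee_rot": TCP orientation; "force": force on the tool from outside, world axes, zero at the start; "torque": the same for the moment, N m; "gripper_width": opening from 0.0 (shut) to 1.0 (fully open); "gripper_force": force on a finger pad.
Only numpy, scipy, OpenCV 4.12 (cv2) and the standard library are available. Lean on these libraries where they do the work, as an engineer would, in place of code of your own. Each camera call takes 0.05 s, during which the arm holds its last target. There are 200 camera calls.

### The job

Secure the new label reel on the flat unwinder: push the loose spring clip with the orange grip sideways into the groove of the spindle, just above the reel's metal disc, until it has snapped fully home and lies flat, and swing the red brake arm in until its rubber roller rests against the reel. Leave both free of the gripper, and do not disturb the wrapped bars, tape ring and cardboard core on the bench.

Things in the scene. Friction and masses are not known exactly. Their poses are not given: they have to be found in the camera images.
- clip: Loose flat U-shaped spring clip, dark spring steel, 6 mm thick, 32 mm wide (36 over the flared tips), x = -36 to +20 mm, 70 g, lying flat on the bench. Origin: centre of its 20 mm bore, on the underside; +x: out of the open mouth (the way it is pushed), z up. At its tail stands an orange grip (see clip_grip).
- clip_grip (a point): Centre of the orange moulded grip on the clip, 16 mm above the clip's underside and 30 mm behind the bore. Grip: 12 mm along the clip's x, 26 mm across its y, 6 to 26 mm above the underside; its rear face is flush with the tail edge (x = -36 mm), so it can be pushed from behind or pinched across the 26 mm from above.
- clip_mouth (a point): Middle of the clip's mouth, 9 mm ahead of the bore centre, 3 mm up. The springy legs' inner noses here leave a 13 mm gap; they spread by themselves when the clip is pushed onto the shaft (push rises to about 10 to 14 N, then drops as they snap shut behind it, some 8 mm before home).
- groove (a point): Spindle axis at the level of the upper face of the flat aluminium disc, 85 mm above the bench. The upright spindle is fixed. Its groove, 19 mm diameter and 9 mm high, lies directly above the disc; over it a 25 mm head, top 111 mm above the bench. The clip slides on the disc, from any side; it is home when its origin is at this point. The head does not pass through it.
- unwinder: Label unwinder, fixed on the bench: grey base 250 x 250 x 14 mm, origin under the spindle at bench level. On it a 170 mm platter, the label reel (tan paper, white labels; 150 mm diameter, 28 to 80 mm high) and the 132 mm disc; these three turn together round the spindle with a little friction. A white guide roller stands at (-110, 110) mm, 90 mm high; the brake pivot at (95, -105) mm.
- brake_pivot (a point): Pivot axis (vertical) of the brake arm, at 66 mm height, the top of the pivot hub.
- brake_knob (a point): Top centre of the black knob (20 mm diameter, 66 to 92 mm above the bench) at the free end of the red brake arm, 120 mm from the pivot axis. Below it a thin pin, the arm (14 mm wide, 49 to 57 mm up) and the black rubber roller (24 mm diameter, 29 to 49 mm above the bench).
- brake (a joint): Angle of the brake arm: 0 = swung right out, 0.90 rad = stop, roller against the reel. It turns clockwise seen from above as the value grows. It stays where it is left; about 1 to 1.5 N at the knob moves it.
- bar_dark: Bystander: loose wrapped dark brown bar, 70 x 42 x 28 mm (film ends 88 mm overall), origin under its centre, long side along x.
- bar_light: Bystander: loose wrapped cream bar, same size as the dark one.
- core: Bystander: empty brown cardboard core standing on end, 40 mm diameter, 52 mm high, origin under its centre.
- tape: Bystander: ring of brown packing tape lying flat, 90 mm diameter, 24 mm high, origin under its centre.

How it is judged:
By the outcome, as a careful person would: the job done as asked, in the order asked, and still so for the second after the job is handed in, with the robot touching nothing.
It also fails if it takes over 58 s, if anything falls off the work surface, if the arm or the gripper's body presses on something with over 40 N, if the wrist force passes 120 N, or if a joint passes its speed limit or range.

## Working session

There is one attempt and no reset: what is moved stays moved. The work goes in short steps, Python scripts to look and compute and a shell command to move; the robot and the scene stay as the last step left them, time stands still between calls to the robot, and variables do not carry over. Pictures are saved under pics/ and viewed, at most 10 in all, crops included, and the job is handed in when it is done.

```bash
ls; mkdir -p pics; python3 - <<'E'
from rig import r
import cv2
for n in("scene","side"):
    cv2.imwrite(f"pics/{n}0.png",cv2.resize(r.get_image(n),(800,600)))
    c=r.calibration(n);print(n,c)
s=r.read_state();print(s)
E
```

```text
nudge.py
pics
rig.py
scene {'fx': 395.5137450188369, 'fy': 395.5137450188369, 'cx': 276.7435281640075, 'cy': 210.981461400878, 'R': array([[-0.83114653,  0.55567471,  0.02051975],
       [ 0.41205519,  0.6402681 , -0.64828025],
       [-0.37337108, -0.53036061, -0.76112526]]), 't': array([ 0.44716914, -0.11851195,  1.24206041])}
side {'fx': 535.2186918417482, 'fy': 535.2186918417482, 'cx': 283.4427854446844, 'cy': 216.55673344583965, 'R': array([[ 8.22517268e-01, -5.68739723e-01,  6.86833744e-04],
       [-2.80419644e-01, -4.06595843e-01, -8.69508277e-01],
       [ 4.94803160e-01,  7.14992970e-01, -4.93917893e-01]]), 't': array([-0.45387958,  0.21360972,  1.1819671 ])}
{'clock': 0.1, 'joints': array([-8.45732674e-02,  3.51170320e-01,  1.65236233e+00,  1.75608859e-05,
        1.13909831e+00, -8.45911347e-02]), 'joint_velocities': array([-9.74773609e-07, -1.71434287e-03, -1.55125486e-03, -8.36586347e-04,
        2.00422128e-03, -3.92858896e-04]), 'joint_efforts': array([ 7.48983075e-04, -5.06837368e+01, -2.91875267e+01, -4.43532826e-05,
        2.64409253e-03,  5.99887670e-06]), 'tcp_pos': array([5.49680005e-01, 7.19840000e-05, 2.09718010e-01]), 'ee_rot': array([-2.22086125e+00, -2.22088459e+00,  1.03231042e-03]), 'force': array([ 0.88095509, -0.30700944, -0.31065209]), 'torque': array([-0.01657769,  0.00043672,  0.04464105]), 'gripper_force': 0.0, 'gripper_width': 1.0011242322517135}
```
View pics/scene0.png

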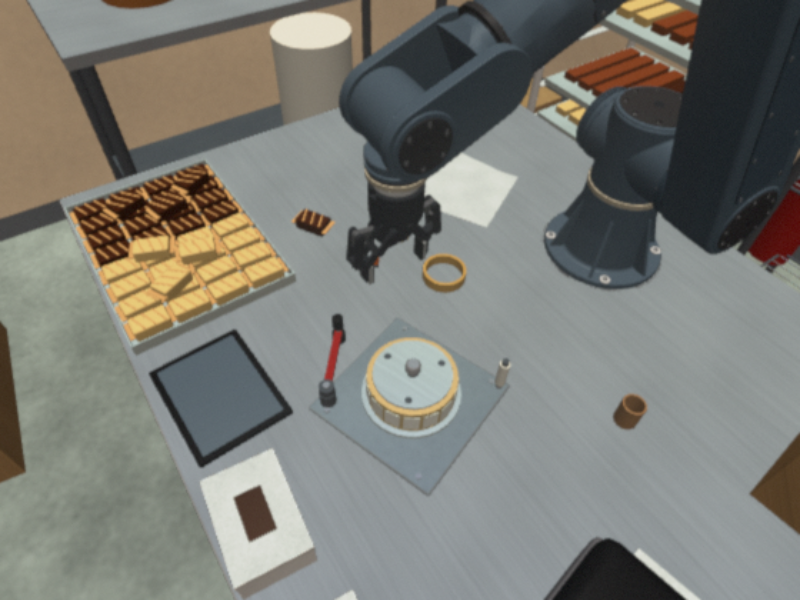

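View pics/side0.png

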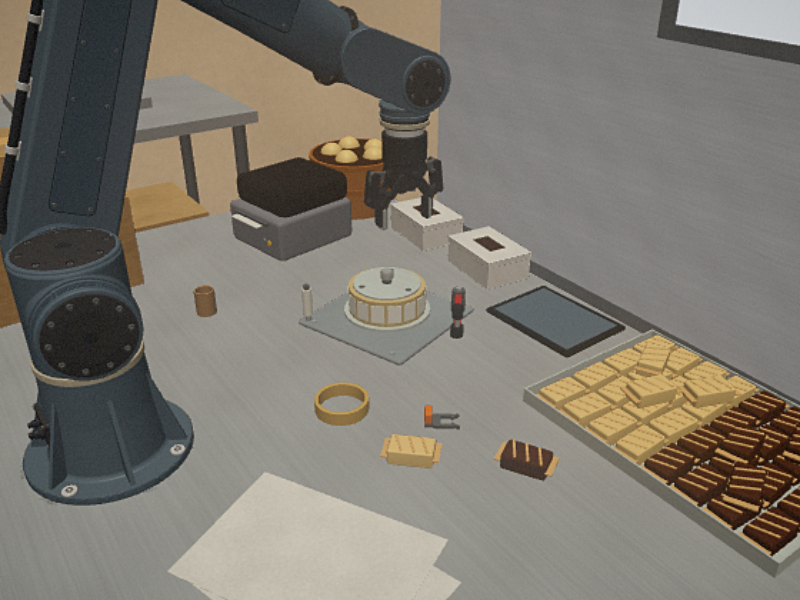

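The scene view shows the unwinder (spindle at 413,367 in 800x600), the brake arm knob (338,322) and the pivot (327,388). The side view shows the clip at about (440,418), with its orange grip left and mouth right, and both bars close by. I'll enlarge the side view next.

```bash
python3 - <<'E'
from rig import r
import cv2,numpy as np
a=r.get_image("side"); b=r.get_image("wrist"); c=r.get_image("scene")
cv2.imwrite("pics/s1.png",np.vstack([cv2.resize(a[270:350,250:410],(800,400),interpolation=cv2.INTER_CUBIC)]))
x=cv2.resize(a[180:255,205:345],(784,420),interpolation=cv2.INTER_CUBIC)
cv2.imwrite("pics/s2.png",x)
E
```

View pics/s1.png

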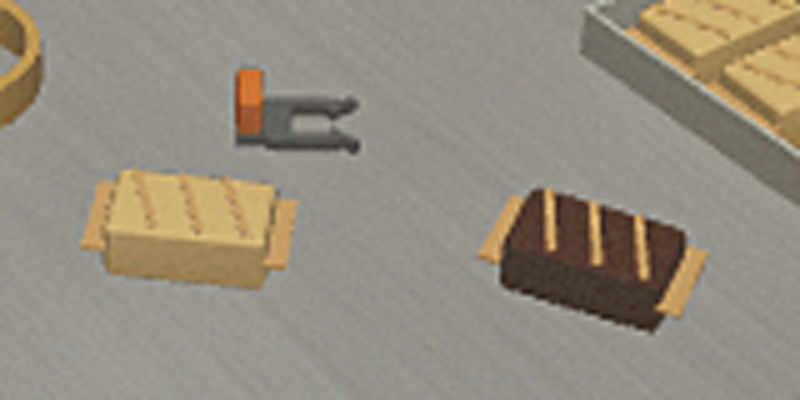

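View pics/s2.png

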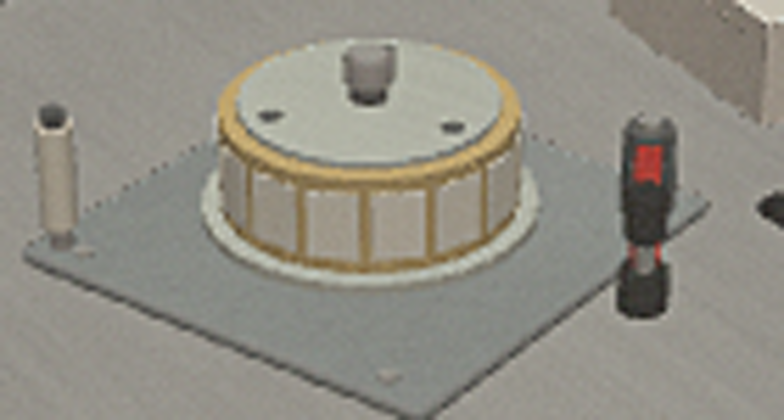

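The side crop shows the clip lying free, grip tail at (237,146) and tips at about (357,103/148) in 5x pixels. The second crop shows the spindle head at (370,48) and the brake on the right. I'll take one montage of scene crop plus wrist view.

```bash
python3 - <<'E'
from rig import r
import cv2,numpy as np
b=r.get_image("wrist"); c=r.get_image("scene")
x=cv2.resize(c[210:310,215:365],(600,400),interpolation=cv2.INTER_CUBIC)
cv2.imwrite("pics/m1.png",x)
cv2.imwrite("pics/w1.png",b)
E
cat > h.py <<'E'
import numpy as np
from rig import r
from scipy.optimize import least_squares
from scipy.spatial.transform import Rotation as Ro
def proj(c,X):
    p=(c["R"]@np.atleast_2d(X).T).T+c["t"]
    return np.c_[c["fx"]*p[:,0]/p[:,2]+c["cx"],c["fy"]*p[:,1]/p[:,2]+c["cy"]]
def ray(c,uv,z):
    d=c["R"].T@np.array([(uv[0]-c["cx"])/c["fx"],(uv[1]-c["cy"])/c["fy"],1]);o=-c["R"].T@c["t"]
    return o+d*(z-o[2])/d[2]
E
python3 - <<'E'
from h import *
c=r.calibration("side")
L=np.array([[-36,13,26],[-24,13,26],[-36,-16,0],[20,-17,3],[20,17,3]])/1e3
uv=np.array([[238,67],[263,68],[237,146],[358,148],[357,103]])/5+[250,270]-[0,0]
def f(p):
    R=Ro.from_euler("z",p[2]).as_matrix()
    return (proj(c,L@R.T+[p[0],p[1],0])-uv).ravel()
s=least_squares(f,[*ray(c,(310,293),0)[:2],-.6],x_scale=[.01,.01,.1]);print(s.x,s.fun.round(1))
print("spindle",ray(c,np.array([370,50])/5.6+[205,180],.111),ray(c,np.array([369,101])/5.6+[205,180],.085))
E
```

```text
[ 0.46455181 -0.2457101  -0.64292177] [-0.1 -0.4  0.1 -0.4 -0.2  0.7  0.2  0.1  0.  -0.1]
spindle [0.56769807 0.08272968 0.111     ] [0.56478452 0.07972688 0.085     ]
```

View pics/m1.png

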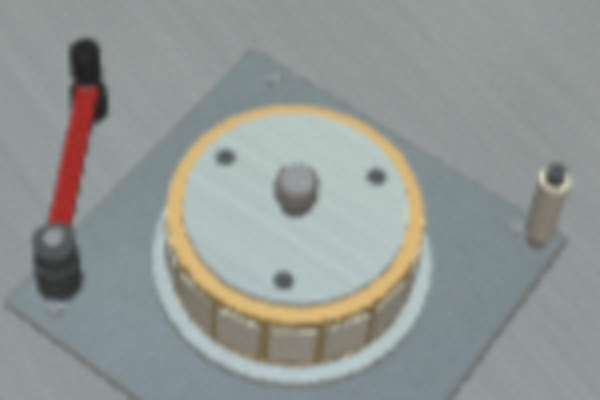

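View pics/w1.png

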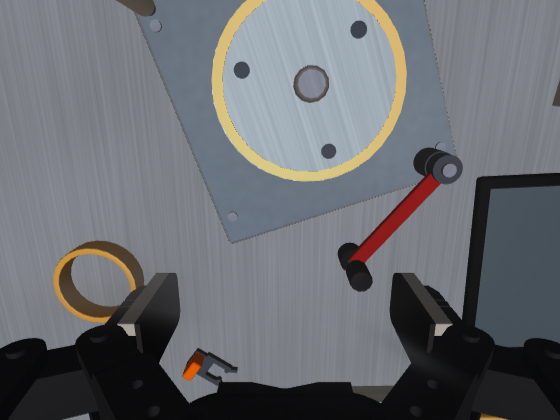

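```bash
python3 - <<'E'
from h import *
cs,cd,cw=[r.calibration(n) for n in("scene","side","wrist")]
S=lambda u,v:(u/4+215,v/4+210)
D=lambda u,v:(u/5.6+205,v/5.6+180)
print("wrist cam",-cw["R"].T@cw["t"], cw["R"].round(2).tolist())
for z in(.111,): print("head",ray(cs,S(297,175),z),ray(cd,D(370,50),z),ray(cw,(311,82),z))
print("disc",ray(cs,S(295,205),.085))
print("disc wrist?",ray(cw,(311,87),.085),"side",ray(cd,D(369,101),.085))
print("knob",ray(cs,S(85,46),.092),ray(cd,D(650,125),.092),ray(cw,(360,280),.092),ray(cw,(348,254),.092))
print("hub",ray(cs,S(54,237),.066),ray(cw,(450,170),.066))
print("guide",ray(cs,S(556,172),.09),ray(cd,D(53,112),.09))
print("tape",ray(cs,((444/800*560),(266/600*420)),.024))
p=np.array([.4646,-.2457,0])
print("clip in wrist",proj(cw,[p,p+[-.03*np.cos(-.643),-.03*np.sin(-.643),.026],p+[.02*np.cos(-.643),.02*np.sin(-.643),.003]]))
for n,u,v in(("light",190,230),("dark",595,250)):print(n,ray(cd,(u/5+250,v/5+270),.014))
E
```

```text
wrist cam [0.54989607 0.07410455 0.3738291 ] [[1.0, -0.0, 0.0], [-0.0, -0.96, 0.29], [-0.0, -0.29, -0.96]]
head [0.56430146 0.08649135 0.111     ] [0.56769807 0.08272968 0.111     ] [0.56811801 0.08847414 0.111     ]
disc [0.56616783 0.08915898 0.085     ]
disc wrist? [0.56999437 0.08632056 0.085     ] side [0.56478452 0.07972688 0.085     ]
knob [ 0.61158548 -0.0745083   0.092     ] [ 0.65487727 -0.0288423   0.092     ] [ 0.6151836  -0.07205816  0.092     ] [ 0.60357904 -0.04770687  0.092     ]
hub [0.68913726 0.02089789 0.066     ] [0.69255597 0.01937052 0.066     ]
guide [0.42602926 0.15659651 0.09      ] [0.42687484 0.14922135 0.09      ]
tape [ 0.33710678 -0.12129083  0.024     ]
clip in wrist [[216.271166   371.22867826]
 [190.76409604 374.27381939]
 [229.16662249 380.90954274]]
light [ 0.36695417 -0.28459839  0.014     ]
dark [ 0.50170617 -0.39343365  0.014     ]
```

The scene crop and wrist view agree: spindle about (.567,.087), knob about (.6135,-.073), hub about (.691,.020). Wrist view also shows the clip at (210,368). Next I'll move close to the clip, with the tool turned to match it, and look.

```bash
echo '[[-0.0371,-0.0086,0.007,0,0,0],[-0.0371,-0.0086,0.007,0,0,0],[-0.0371,-0.0086,0.007,0,0,0],[-0.0371,-0.0086,0.007,0,0,0],[-0.0371,-0.0086,0.007,0,0,0],[-0.0371,-0.0086,0.007,0,0,0],[-0.0371,-0.0086,0.007,0,0,0]]' | python3 nudge.py 
echo '[[0,0,0,0,0,-0.116],[0,0,0,0,0,-0.116],[0,0,0,0,0,-0.116],[0,0,0,0,0,-0.116],[0,0,0,0,0,-0.116],[0,0,0,0,0,-0.116],[0,0,0,0,0,-0.116],[0,0,0,0,0,-0.116],[0,0,0,0,0,0],[0,0,0,0,0,0]]' | python3 nudge.py 0.55
python3 - <<'E'
from h import *
import cv2
c=r.calibration("wrist");print(c, r.read_state()["tcp_pos"])
b=r.get_image("wrist");cv2.imwrite("pics/w2.png",b)
import pickle;pickle.dump(c,open("w2.pkl","wb"))
E
```

```text
clock: 0.93
tcp_pos: [0.4891, -0.2614, 0.161]
ee_rot: [2.221, 2.221, 0.0]
force: [0.0, 0.4, 0.4]
gripper_width: 1.002
gripper_force: 0.0
clock: 1.77
tcp_pos: [0.4898, -0.2597, 0.1612]
ee_rot: [-0.998, -2.979, -0.0]
force: [-0.1, -0.2, -0.5]
gripper_width: 0.554
gripper_force: 0.0
{'fx': 360.26807080253064, 'fy': 360.26807080253064, 'cx': 284.5136457992965, 'cy': 211.31046134218957, 'R': array([[ 6.02635025e-01,  7.98016816e-01,  4.32761102e-04],
       [ 7.64554751e-01, -5.77520836e-01,  2.86226688e-01],
       [ 2.28663639e-01, -1.72159358e-01, -9.58161832e-01]]), 't': array([-0.08897757, -0.54687207,  0.17571322])} [ 0.48977006 -0.2596754   0.16117125]
```

View pics/w2.png

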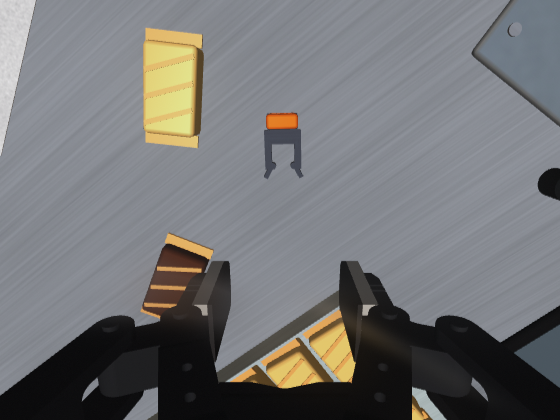

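Wrist view: grip top face spans (267,113)–(298,129), mouth tips are at (266,178) and (301,177), and the cream bar edge at x=203 is well clear. Fitting the clip pose.

```bash
cat >> h.py <<'E'
def fit(c,L,uv,p0,z0):
    def f(p):
        R=Ro.from_euler("z",p[2]).as_matrix()
        return (proj(c,L@R.T+[p[0],p[1],z0])-uv).ravel()
    s=least_squares(f,p0,x_scale=[.01,.01,.1]);return s.x,s.fun.round(1)
def tool(dw):  # world offset in tool axes
    return Ro.from_rotvec(r.read_state()["ee_rot"]).inv().apply(dw)
E
python3 - <<'E'
from h import *
import pickle;c=pickle.load(open("w2.pkl","rb"))
L=np.array([[-36,-13,26],[-36,13,26],[-24,13,26],[-24,-13,26],[20,-17,3],[20,17,3]])/1e3
uv=np.array([[266.5,113],[297.5,112.5],[298.5,128.5],[267,129.5],[266,178],[301,177]])
p,res=fit(c,L,uv,[.465,-.246,-.643],0);print(p,res)
t=p[:2]-.03*np.array([np.cos(p[2]),np.sin(p[2])]);s=r.read_state()
print(t,tool([*(t-s["tcp_pos"][:2]),0]))
# wrist tool-yaw
R=Ro.from_rotvec(s["ee_rot"]).as_matrix();print(R[:,0],np.arctan2(-R[1,0],-R[0,0]))
E
```

```text
[ 0.46565591 -0.24164982 -0.62721908] [-0.6  0.8  0.9  0.7  0.   0.  -0.6 -0.3 -1.1 -0.8  1.4 -0.5]
[ 0.44136602 -0.22404295] [ 6.00800481e-02 -7.54227276e-04  5.05355668e-06]
[-7.97952249e-01  6.02720665e-01  8.42020008e-05] -0.6469062979871671
```

```bash
echo '[[0.03,-0.0008,0,0,0,0.02],[0.03,0,0.03,0,0,0],[0,0,0.04,0,0,0],[0,0,0.04,0,0,0],[0,0,0.02,0,0,0],[0,0,0.013,0,0,0],[0,0,0.01,0,0,0],[0,0,0,0,0,0],[0,0,0,0,0,0]]' | python3 nudge.py
echo '[[0,0,0,0,0,0],[0,0,0,0,0,0],[0,0,0,0,0,0],[0,0,0,0,0,0],[0,0,0,0,0,0],[0,0,0,0,0,0]]' | python3 nudge.py 0 60
```

```text
clock: 2.57
tcp_pos: [0.4422, -0.2243, 0.009]
ee_rot: [-1.024, -2.97, 0.0]
force: [0.0, 0.4, -0.4]
gripper_width: 0.548
gripper_force: 0.0
clock: 3.07
tcp_pos: [0.4421, -0.2243, 0.0089]
ee_rot: [1.022, 2.97, -0.0]
force: [0.3, -0.2, -0.6]
gripper_width: 0.0
gripper_force: 0.0
```

```bash
python3 - <<'E'
from h import *
import cv2
a=r.get_image("side");w=r.get_image("wrist");s=r.read_state();print(s["gripper_width"],s["gripper_force"])
x=cv2.resize(a[260:350,260:380],(400,300),interpolation=cv2.INTER_CUBIC)
cv2.imwrite("pics/m3.png",np.hstack([x,cv2.resize(w,(400,300))]))
E
```

```text
0.002008662726981122 0.0
```

View pics/m3.png

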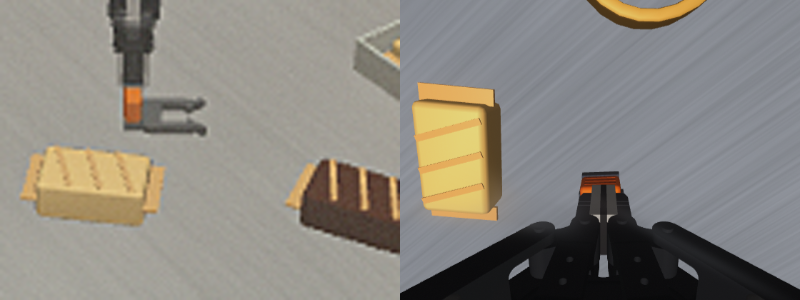

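```bash
python3 - <<'E'
from h import *
s=r.read_state();c=r.calibration("side");w=r.calibration("wrist")
p=s["tcp_pos"];print(p)
q=proj(c,[p,p+[0,0,.019],p+[0,0,.03]]);print("side crop",(q-[260,260])/.3)
q=proj(w,[p,p+[0,0,.019],p+[0,0,.03]]);print("wrist half",q*400/560+[400,0])
for z in(.006,.026):print("grip wrist",ray(w,((601-400)*1.4,172*1.4),z),tool(ray(w,((601-400)*1.4,172*1.4),z)-p))
E
```

```text
[ 0.44208984 -0.22420416  0.0087959 ]
side crop [[131.93125377 105.10537401]
 [132.36173068  82.9899651 ]
 [132.613978    70.03095914]]
wrist half [[601.85256116 185.17908248]
 [601.70992765 197.84253503]
 [601.61144747 206.58591571]]
grip wrist [ 0.43490081 -0.21933643  0.006     ] [ 0.00866234 -0.00058658  0.00279531]
grip wrist [ 0.42885815 -0.21439199  0.026     ] [ 0.0164667  -0.00040713 -0.01720522]
```

```bash
cat >> h.py <<'E'
def orange(n,box=None):
    import cv2
    im=r.get_image(n);h=cv2.cvtColor(im,cv2.COLOR_BGR2HSV)
    m=cv2.inRange(h,(5,190,110),(13,255,255))
    k,_,st,ce=cv2.connectedComponentsWithStats(m)
    return [(ce[i].round(1).tolist(),st[i].tolist()) for i in range(1,k) if st[i][4]>15]
E
python3 -c "
from h import *
print(orange('side'),orange('wrist'))"
echo '[[0,0,-0.01,0,0,0],[0,0,-0.02,0,0,0],[0,0,-0.02,0,0,0],[0,0,0,0,0,0]]' | python3 nudge.py
python3 -c "
from h import *
print(orange('side'),orange('wrist'))"
```

```text
[([298.8, 288.5], [297, 287, 5, 5, 17])] [([282.1, 248.8], [267, 248, 27, 2, 34]), ([279.9, 253.0], [259, 252, 43, 3, 59]), ([291.3, 256.9], [280, 256, 22, 2, 24]), ([304.5, 264.3], [301, 259, 8, 11, 72]), ([259.7, 265.4], [252, 261, 17, 12, 150])]
clock: 3.6
tcp_pos: [0.4437, -0.2252, 0.0623]
ee_rot: [1.021, 2.966, -0.002]
force: [0.8, -0.4, 0.2]
gripper_width: 0.003
gripper_force: 0.0
[([299.2, 286.5], [297, 284, 5, 7, 22])] [([280.3, 214.3], [265, 214, 32, 2, 33]), ([277.8, 216.9], [265, 216, 25, 2, 27]), ([281.8, 229.8], [260, 219, 43, 22, 739])]
```

```bash
python3 - <<'E'
from h import *
import cv2
w=r.get_image("wrist");a=r.get_image("side")
s=r.read_state();c=r.calibration("wrist");p=s["tcp_pos"]
R=Ro.from_rotvec(s["ee_rot"]).as_matrix()
q=proj(c,[p,p-R[:,2]*.019]);print(p,(q-[180,180])*800/200)
q=proj(r.calibration("side"),[p]);print("side",q,"crop", (q-[260,240])*400/100)
# clip pose estimates of grip top centre at z .026
g=ray(c,(281.8,229.8),.026);print("grip",g,tool(g-p))
x=cv2.resize(w[180:300,180:380],(800,480),interpolation=cv2.INTER_CUBIC)
y=cv2.resize(a[240:310,260:360],(400,280),interpolation=cv2.INTER_CUBIC)
x[300:,500:]=y[:180,:300]
cv2.imwrite("pics/m4.png",x)
E
```

```text
[ 0.44176961 -0.22403156  0.05845861] [[410.21478392 317.23837087]
 [409.39167945 388.16414265]]
side [[299.76189909 273.9834044 ]] crop [[159.04759634 135.9336176 ]]
grip [ 0.43831024 -0.22207283  0.026     ] [ 0.00391249 -0.00058354  0.03246101]
```

View pics/m4.png

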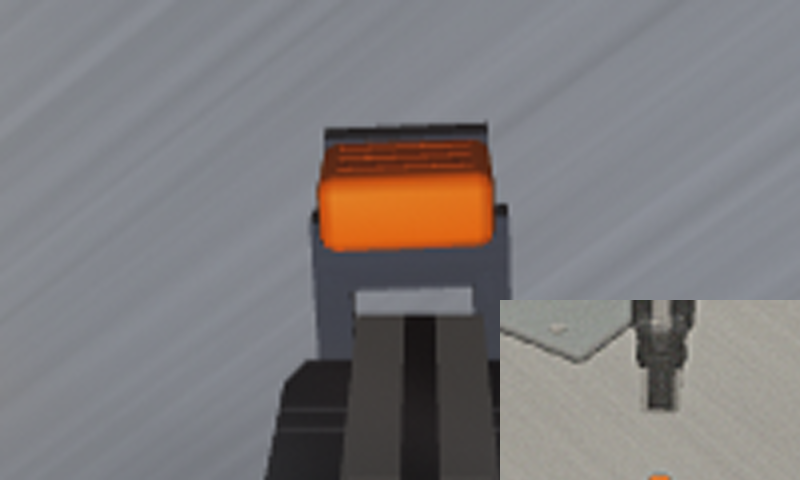

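Closed fingertips appear about 17 mm behind the reported TCP in both the side and wrist views, so they closed just above the grip. I'll go lower, watching the force.

```bash
echo '[[0.003,0,0,0,0,0],[0,0,0,0,0,0],[0,0,0,0,0,0],[0,0,0.02,0,0,0],[0,0,0.025,0,0,0],[0,0,0,0,0,0]]' | python3 nudge.py 0.5
echo '[[0,0,0.003,0,0,0],[0,0,0.002,0,0,0],[0,0,0,0,0,0]]' | python3 nudge.py
echo '[[0,0,0.003,0,0,0],[0,0,0,0,0,0]]' | python3 nudge.py; python3 -c "
from h import *
print(r.read_state()['force'],orange('side'))"
```

```text
clock: 4.3
tcp_pos: [0.4378, -0.2212, 0.0105]
ee_rot: [-1.02, -2.966, -0.002]
force: [-1.0, 1.6, -0.9]
gripper_width: 0.5
gripper_force: 0.0
clock: 4.55
tcp_pos: [0.4401, -0.2226, 0.0093]
ee_rot: [1.022, 2.97, -0.0]
force: [-0.2, 0.1, -0.0]
gripper_width: 0.504
gripper_force: 0.0
clock: 4.72
tcp_pos: [0.4399, -0.2225, 0.006]
ee_rot: [1.022, 2.97, -0.0]
force: [0.5, 0.4, -0.8]
gripper_width: 0.497
gripper_force: 0.0
[ 0.45698659  0.36388012 -0.75232126] []
```

```bash
echo '[[0,0,0.003,0,0,0],[0,0,0,0,0,0]]' | python3 nudge.py|egrep 'tcp|force'; echo '[[0,0,0.002,0,0,0],[0,0,0,0,0,0]]' | python3 nudge.py|egrep 'tcp|force';echo '[[0,0,0.002,0,0,0],[0,0,0,0,0,0]]' | python3 nudge.py|egrep 'tcp|force'
```

```text
tcp_pos: [0.4396, -0.2223, 0.0025]
force: [-0.3, 0.4, 0.5]
gripper_force: 0.0
tcp_pos: [0.4396, -0.2223, 0.0005]
force: [-0.5, 0.3, 0.3]
gripper_force: 0.0
tcp_pos: [0.4396, -0.2223, -0.0016]
force: [-0.5, 0.6, 0.3]
gripper_force: 0.0
```

```bash
echo '[[0,0,0.002,0,0,0],[0,0,0,0,0,0]]' | python3 nudge.py|egrep 'tcp|force'; echo '[[0,0,0.002,0,0,0],[0,0,0,0,0,0]]' | python3 nudge.py|egrep 'tcp|force'; echo '[[0,0,0.002,0,0,0],[0,0,0,0,0,0]]' | python3 nudge.py|egrep 'tcp|force';echo '[[0,0,0,0,0,0],[0,0,0,0,0,0],[0,0,0,0,0,0],[0,0,0,0,0,0],[0,0,0,0,0,0]]' | python3 nudge.py 0 60
```

```text
tcp_pos: [0.4396, -0.2223, -0.0036]
force: [0.4, -0.3, -0.2]
gripper_force: 0.0
tcp_pos: [0.4396, -0.2223, -0.0056]
force: [0.0, 0.9, 0.3]
gripper_force: 0.0
tcp_pos: [0.4396, -0.2223, -0.0075]
force: [-0.2, -0.0, -0.7]
gripper_force: 0.0
clock: 6.18
tcp_pos: [0.4397, -0.2223, -0.007]
ee_rot: [1.022, 2.971, -0.0]
force: [-2.6, 1.1, 5.5]
gripper_width: 0.28
gripper_force: 59.1
```

Clip is gripped (width .28, 59 N). Now I'll lift, then carry it to a spot where the wrist camera sees the spindle on the tool's centre line.

```bash
echo '[[0,0,-0.01,0,0,0],[0,0,-0.02,0,0,0],[0,0,-0.04,0,0,0],[0,0,-0.04,0,0,0],[0,0,-0.04,0,0,0],[0,0,-0.04,0,0,0],[0,0,-0.027,0,0,0]]' | python3 nudge.py|egrep -v rot
echo '[[-0.001,0.033,0,0,0,0],[-0.001,0.033,0,0,0,0],[-0.001,0.033,0,0,0,0],[-0.001,0.033,0,0,0,0],[-0.001,0.033,0,0,0,0],[-0.001,0.033,0,0,0,0],[-0.001,0.033,0,0,0,0],[-0.001,0.033,0,0,0,0],[-0.001,0.033,0,0,0,0],[-0.003,0.028,0,0,0,0]]' | python3 nudge.py
echo '[[0,0,0,0,0,0],[0,0,0,0,0,0],[0,0,0,0,0,0]]' | python3 nudge.py
python3 - <<'E'
from h import *
import cv2,pickle
w=r.get_image("wrist");cv2.imwrite("pics/w5.png",w);c=r.calibration("wrist");s=r.read_state()
pickle.dump((c,s["tcp_pos"],s["ee_rot"]),open("w5.pkl","wb"));p=s["tcp_pos"];print(p)
for b in(0,.012):
    e=np.array([.567,.087,.111-b]);print(b,proj(c,e),tool(e-p))
print(orange("wrist"))
g=cv2.medianBlur(cv2.cvtColor(w,cv2.COLOR_BGR2GRAY),5)
print(cv2.HoughCircles(g,cv2.HOUGH_GRADIENT,1,20,param1=80,param2=15,minRadius=10,maxRadius=24))
E
```

```text
clock: 6.77
tcp_pos: [0.4401, -0.2226, 0.2141]
force: [0.4, 0.2, -1.0]
gripper_width: 0.284
gripper_force: 59.1
clock: 7.6
tcp_pos: [0.6498, 0.0285, 0.2102]
ee_rot: [-1.021, -2.971, -0.0]
force: [0.7, 0.4, -0.6]
gripper_width: 0.282
gripper_force: 59.2
clock: 7.85
tcp_pos: [0.6486, 0.0261, 0.2098]
ee_rot: [-1.022, -2.97, 0.001]
force: [0.3, -1.0, -0.1]
gripper_width: 0.281
gripper_force: 59.2
[0.6485441  0.02576006 0.20997462]
0 [[280.133721    60.04530782]] [ 0.1019407  -0.00192749  0.09899558]
0.012 [[280.3301004   62.01520279]] [ 0.10193831 -0.00192331  0.11099558]
[([284.0, 270.0], [262, 269, 46, 2, 47]), ([284.5, 275.0], [261, 275, 48, 1, 48]), ([284.8, 280.5], [261, 280, 49, 2, 97]), ([284.4, 296.4], [256, 283, 58, 27, 1509])]
[[[282.5  62.5  19.1]
  [304.5 216.5  13.6]
  [ 16.5 375.5  19.9]
  [ 38.5 354.5  20.1]
  [167.5 233.5  17.2]
  [185.5 217.5  11.6]]]
```

View pics/w5.png

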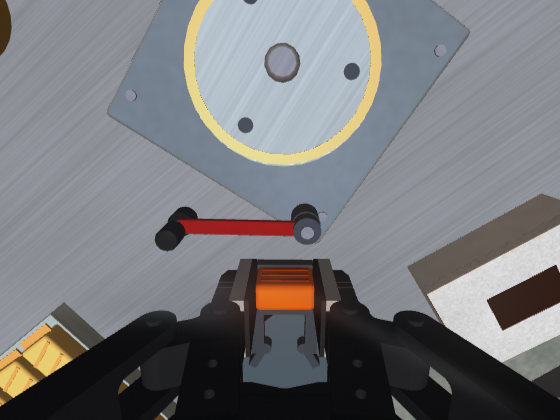

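Wrist view: clip held level, grip centred at column 284.4; spindle head at (282.5,62.5), disc ring centred about column 283, so nearly on the tool's centre line. Next I'll compute the lateral offset.

```bash
python3 - <<'E'
from h import *
import pickle,cv2
c,p,e=pickle.load(open("w5.pkl","rb"));R=Ro.from_rotvec(e).as_matrix()
W=lambda q:p+R@np.array(q)
print("grip y0",proj(c,[W([.003,0,-.013]),W([-.003,0,-.013]),W([.009,0,-.013])]))
print("spindle y0",proj(c,[W([.102,0,.099]),W([.102,.001,.099]),W([.102,0,.125])]))
w=cv2.imread("pics/w5.png").astype(int)
# disc/tan ring extents by colour: yellow ring
h=cv2.cvtColor(w.astype(np.uint8),cv2.COLOR_BGR2HSV)
m=cv2.inRange(h,(15,60,120),(35,255,255));m[175:]=0;m[:,:170]=0;m[:,400:]=0
ys,xs=np.nonzero(m);
hull=cv2.convexHull(np.c_[xs,ys].astype(np.int32))[:,0];hull=hull[hull[:,1]>3]
# outer rim (r 75mm, z .080) fit
for zb in(0,.01):
  f=lambda q:np.hypot(*(np.array([ray(c,u,.080-zb)[:2] for u in hull.astype(float)])-q[:2]).T)-q[2]
  s=least_squares(f,[.567,.087,.075]);print("rim",s.x,np.abs(s.fun).max(),R.T@(np.r_[s.x[:2],.08]-p))
# head circle
g=w.sum(2)[35:95,250:315];print((g.min(),g.max()))
E
```

```text
grip y0 [[282.42484499 265.04955597]
 [282.45089105 276.94352167]
 [282.39824982 252.90484282]]
spindle y0 [[282.98374053  59.95058374]
 [284.46248656  59.95010381]
 [283.1114104   64.00700595]]
rim [0.56823155 0.08753294 0.07478283] 0.00021767120988812338 [ 0.10129236 -0.00073839  0.12999504]
rim [0.56745207 0.08806616 0.07732885] 0.00022508196708491413 [ 0.10223487 -0.00079825  0.12999524]
(np.int64(205), np.int64(604))
```

```bash
python3 - <<'E'
from h import *
import pickle
c,p,e=pickle.load(open("w5.pkl","rb"));R=Ro.from_rotvec(e).as_matrix()
def tx(uv,tz):
    X=ray(c,uv,(p+R@[0,0,tz])[2]);return R.T@(X-p)
print(tx((284.4,296.4),-.033),tx((284.4,283),-.033),tx((284.4,310),-.033))
E
```

```text
[-0.00157858  0.0008986  -0.03300063] [ 0.00447978  0.00090124 -0.03299942] [-0.00787719  0.00089586 -0.03300188]
```

```bash
echo '[[0.036,-0.0015,0,0,0,0],[0.037,0,0,0,0,0],[0.037,0,0,0,0,0],[0.037,0,0,0,0,0],[0.036,0,0,0,0,0],[0,0,0.03,0,0,0],[0,0,0.04,0,0,0],[0,0,0.035,0,0,0],[0,0,0,0,0,0],[0,0,0,0,0,0]]' | python3 nudge.py
echo '[[0,0,0.012,0,0,0],[0,0,0.010,0,0,0],[0,0,0.004,0,0,0],[0,0,0,0,0,0],[0,0,0,0,0,0]]' | python3 nudge.py
python3 - <<'E'
from h import *
s=r.read_state();p=s["tcp_pos"];print(p,s["force"])
import pickle;c,p0,e=pickle.load(open("w5.pkl","rb"));R=Ro.from_rotvec(e).as_matrix()
print((R.T@(p-p0)).round(4), Ro.from_rotvec(e).inv()*Ro.from_rotvec(s["ee_rot"]).as_matrix() if 0 else (Ro.from_rotvec(e).inv()*Ro.from_rotvec(s["ee_rot"])).as_rotvec().round(4))
E
```

```text
clock: 8.78
tcp_pos: [0.5033, 0.1372, 0.1047]
ee_rot: [-1.023, -2.968, 0.002]
force: [0.7, -0.0, -0.4]
gripper_width: 0.28
gripper_force: 59.3
clock: 9.2
tcp_pos: [0.5044, 0.1378, 0.0796]
ee_rot: [1.022, 2.97, 0.001]
force: [-0.4, -0.2, -0.5]
gripper_width: 0.278
gripper_force: 59.4
[0.50438975 0.1378366  0.07957561] [-0.40887962 -0.21222177 -0.53011396]
[ 0.1826 -0.0004  0.1304] [-0.001  -0.0008 -0.0004]
```

```bash
echo '[[0,-0.0011,0,0,0,0],[-0.008,0,0,0,0,0],[-0.01,0,0,0,0,0],[-0.01,0,0,0,0,0],[0,0,0,0,0,0],[0,0,0,0,0,0]]' | python3 nudge.py
echo '[[-0.003,0,0,0,0,0],[-0.003,0,0,0,0,0],[0,0,0,0,0,0]]' | python3 nudge.py|egrep 'pos|force'
echo '[[-0.002,0,0,0,0,0],[-0.002,0,0,0,0,0],[0,0,0,0,0,0]]' | python3 nudge.py|egrep 'pos|force'
python3 -c "
from h import *
print(r.read_state()['force'],tool(r.read_state()['force']))"
```

```text
clock: 9.7
tcp_pos: [0.5259, 0.1192, 0.0786]
ee_rot: [-1.024, -2.97, -0.0]
force: [0.2, -0.7, -0.3]
gripper_width: 0.281
gripper_force: 59.4
tcp_pos: [0.53, 0.1162, 0.0786]
force: [-0.6, 1.8, -0.7]
gripper_force: 59.4
tcp_pos: [0.5328, 0.114, 0.0786]
force: [-1.8, 2.4, -1.1]
gripper_force: 59.4
[-1.78147068  2.42535518 -1.06073455] [2.89535212 0.81676583 1.06347213]
```

```bash
for i in 1; do :; done; echo '[[-0.002,0,0,0,0,0],[0,0,0,0,0,0]]' | python3 nudge.py|egrep 'pos|force'
echo '[[-0.002,0,0,0,0,0],[0,0,0,0,0,0]]' | python3 nudge.py|egrep 'pos|force'
echo '[[-0.002,0,0,0,0,0],[0,0,0,0,0,0]]' | python3 nudge.py|egrep 'pos|force'
python3 -c "
from h import *
s=r.read_state();print(tool(s['force']),tool(s['tcp_pos']-np.array([.5675,.0878,.085])))"
```

```text
tcp_pos: [0.5349, 0.1124, 0.0787]
force: [-0.4, 0.6, -2.9]
gripper_force: 59.2
tcp_pos: [0.5371, 0.1108, 0.0788]
force: [3.1, -1.7, -3.7]
gripper_force: 59.2
tcp_pos: [0.5389, 0.1095, 0.079]
force: [3.6, -2.9, -2.5]
gripper_force: 59.2
[-4.61656508 -0.12053821  2.50351241] [ 0.03589923 -0.00053841  0.00597438]
```

```bash
for i in 1; do :; done; echo '[[-0.002,0,0,0,0,0],[0,0,0,0,0,0]]' | python3 nudge.py|egrep 'pos|force'
echo '[[-0.002,0,0,0,0,0],[0,0,0,0,0,0]]' | python3 nudge.py|egrep 'pos|force'
echo '[[-0.001,0,0,0,0,0],[0,0,0,0,0,0]]' | python3 nudge.py|egrep 'pos|force'
python3 -c "
from h import *
s=r.read_state();print(tool(s['force']),tool(s['tcp_pos']-np.array([.5675,.0878,.085])))"
```

```text
tcp_pos: [0.5401, 0.1084, 0.0789]
force: [2.9, -1.9, -1.0]
gripper_force: 59.3
tcp_pos: [0.5411, 0.1074, 0.0787]
force: [-0.3, -1.1, -1.1]
gripper_force: 59.4
tcp_pos: [0.5418, 0.1068, 0.0787]
force: [0.4, -0.5, -1.3]
gripper_force: 59.4
[-0.63222538 -0.1012026   1.28708048] [ 0.03196968 -0.00084125  0.00636098]
```

```bash
for i in 1; do :; done; echo '[[-0.001,0,0,0,0,0],[0,0,0,0,0,0],[0,0,0,0,0,0]]' | python3 nudge.py|egrep 'pos|force'
echo '[[-0.001,0,0,0,0,0],[0,0,0,0,0,0],[0,0,0,0,0,0]]' | python3 nudge.py|egrep 'pos|force'
python3 -c "
from h import *
s=r.read_state();print(tool(s['force']),tool(s['tcp_pos']-np.array([.5675,.0878,.085])))"
```

```text
tcp_pos: [0.5423, 0.1064, 0.0787]
force: [-3.0, 1.7, 1.7]
gripper_force: 59.6
tcp_pos: [0.5425, 0.1062, 0.0787]
force: [-7.0, 4.7, 5.1]
gripper_force: 60.0
[ 8.4159657  -0.56952941 -5.06393218] [ 0.03099928 -0.00088025  0.00638369]
```

```bash
echo '[[-0.001,0,0,0,0,0],[0,0,0,0,0,0]]' | python3 nudge.py|egrep 'pos|force'
echo '[[0.001,0,0,0,0,0],[0.001,0,0,0,0,0],[0,0,0,0,0,0]]' | python3 nudge.py|egrep 'pos|force'
echo '[[0,0,0,0,0,0],[0,0,0,0,0,0],[0,0,0,0,0,0],[0,0,0,0,0,0]]' | python3 nudge.py .5
echo '[[0,0,-0.01,0,0,0],[0,0,-0.03,0,0,0],[0,0,-0.03,0,0,0],[0,0,-0.03,0,0,0],[0,0,0,0,0,0],[0,0,0,0,0,0],[0,0,0,0,0,0]]' | python3 nudge.py
python3 - <<'E'
from h import *
import cv2,pickle
w=r.get_image("wrist");cv2.imwrite("pics/w6.png",w);c=r.calibration("wrist");s=r.read_state();p=s["tcp_pos"]
pickle.dump((c,p,s["ee_rot"]),open("w6.pkl","wb"));
o=orange("wrist");print(o)
for a,st in o:
  g=ray(c,a,.111);print(g,tool(g-[.5675,.0878,.111]))
L=orange("scene"),orange("side");print(L)
hx=np.array([.5675,.0878,.085]);R=Ro.from_rotvec(s["ee_rot"]).as_matrix()
for n in("scene","side"):
  print(n,"expected grip",proj(r.calibration(n),hx+R@[.03,0,-.016]))
E
```

```text
tcp_pos: [0.5426, 0.1061, 0.0787]
force: [-11.3, 9.1, 6.6]
gripper_force: 60.3
tcp_pos: [0.5424, 0.1064, 0.0786]
force: [-3.8, 3.0, 1.5]
gripper_force: 59.6
clock: 12.45
tcp_pos: [0.543, 0.1061, 0.0788]
ee_rot: [1.022, 2.97, 0.0]
force: [0.2, 0.8, -0.1]
gripper_width: 0.498
gripper_force: 0.0
clock: 13.03
tcp_pos: [0.5424, 0.1062, 0.1786]
ee_rot: [-1.022, -2.97, 0.0]
force: [-1.0, -0.1, -1.0]
gripper_width: 0.502
gripper_force: 0.0
[([286.0, 207.0], [274, 207, 25, 1, 25]), ([288.0, 209.0], [277, 209, 23, 1, 23]), ([285.0, 211.0], [271, 211, 29, 1, 29]), ([285.6, 220.7], [267, 213, 37, 16, 545])]
[0.53721333 0.11243013 0.111     ] [3.90297084e-02 7.77619647e-04 5.25933910e-05]
[0.53912909 0.11262896 0.111     ] [3.76419731e-02 2.11321832e-03 4.89071726e-05]
[0.53899422 0.11019477 0.111     ] [3.62503805e-02 1.11481679e-04 4.96618872e-05]
[0.54461667 0.10631843 0.111     ] [2.94331670e-02 5.15764772e-04 3.97559724e-05]
([([491.1, 17.6], [481, 15, 19, 6, 40]), ([497.9, 25.9], [488, 20, 20, 12, 83]), ([301.7, 256.5], [300, 253, 4, 8, 27])], [([259.6, 188.9], [258, 187, 4, 5, 16])])
scene expected grip [[301.30698987 258.20155291]]
side expected grip [[259.20257986 191.2101939 ]]
```

Grip found 29.4 mm behind the spindle axis (30 expected), the force wall was reached at the end of the push, and the fingers are off it. Now the brake.

```bash
python3 - <<'E'
from h import *
import pickle
c,p,e=pickle.load(open("w5.pkl","rb"))
k=ray(c,(168,238),.092);h=ray(c,(307,232),.066);print("knob",k,"hub",h,np.hypot(*(k-h)[:2]))
k=np.array([.614,-.0735]);h=.5*(np.array([.6900,.0200])+h[:2])
th=np.arctan2(*(k-h)[::-1]);print(np.degrees(th))
sp=np.array([.5677,.0877]);D=np.hypot(*(sp-h));A=np.arccos((.12**2+D**2-.087**2)/(2*.12*D))
ths=np.arctan2(*(sp-h)[::-1])+A-2*np.pi;print("stop",np.degrees(ths),D)
s=r.read_state();p=s["tcp_pos"];a=np.radians(115);n=np.array([np.cos(a),np.sin(a)])
R=np.array([[np.cos(a),np.sin(a),0],[np.sin(a),-np.cos(a),0],[0,0,-1]])
print("rotate",(Ro.from_rotvec(s["ee_rot"]).inv()*Ro.from_matrix(R)).as_rotvec())
pts=[k-.05*n]+[h+.12*np.array([np.cos(t),np.sin(t)])-.021*n for t in np.linspace(th,ths,5)]
prev=p[:2]
for q in pts:
    print(q.round(4),(R.T@np.r_[q-prev,0]).round(4),(Ro.from_rotvec(s["ee_rot"]).inv().apply(np.r_[q-prev,0])).round(4));prev=q
E
```

```text
knob [ 0.61579443 -0.07084105  0.092     ] hub [0.69149306 0.01928896 0.066     ] 0.11770174425288907
-129.48686745123507
stop -170.9738007738684 0.1406129552618537
rotate [-0.00157902 -0.00098471  0.47166455]
[ 0.6351 -0.1188] [-0.2432 -0.0109  0.    ] [-2.117e-01 -1.202e-01 -1.000e-04]
[ 0.6233 -0.092 ] [0.0293 0.0006 0.    ] [0.0258 0.0139 0.    ]
[ 0.6079 -0.0767] [ 0.0203 -0.0075  0.    ] [0.0215 0.0025 0.    ]
[ 0.5955 -0.059 ] [ 0.0214 -0.0038  0.    ] [0.0207 0.0064 0.    ]
[ 0.5864 -0.0392] [0.0217 0.0002 0.    ] [0.0193 0.01   0.    ]
[ 0.5811 -0.0182] [0.0213 0.0041 0.    ] [0.0171 0.0133 0.    ]
```

```bash
echo '[[0,0,0,0,0,0.118],[0,0,0,0,0,0.118],[0,0,0,0,0,0.118],[0,0,0,0,0,0.118],[-0.04,-0.0018,0,0,0,0],[-0.04,-0.0018,0,0,0,0],[-0.04,-0.0018,0,0,0,0],[-0.04,-0.0018,0,0,0,0],[-0.04,-0.0018,0,0,0,0],[-0.043,-0.0019,0,0,0,0]]' | python3 nudge.py 0
echo '[[0,0,0,0,0,0],[0,0,0.035,0,0,0],[0,0,0.04,0,0,0],[0,0,0.043,0,0,0],[0,0,0,0,0,0],[0,0,0,0,0,0]]' | python3 nudge.py
```

```text
clock: 14.07
tcp_pos: [0.635, -0.1191, 0.178]
ee_rot: [-1.688, -2.648, 0.001]
force: [-0.2, 1.4, 0.7]
gripper_width: 0.002
gripper_force: 0.0
clock: 14.57
tcp_pos: [0.6337, -0.117, 0.0606]
ee_rot: [-1.686, -2.646, 0.002]
force: [0.6, -0.7, 1.0]
gripper_width: 0.001
gripper_force: 0.0
```

```bash
echo '[[0.01,0,0,0,0,0],[0.01,0,0,0,0,0],[0.005,0,0,0,0,0],[0,0,0,0,0,0],[0,0,0,0,0,0]]' | python3 nudge.py
echo '[[0.004,0,0,0,0,0],[0.005,-0.0019,0,0,0,0],[0.005,-0.0019,0,0,0,0],[0.005,-0.0019,0,0,0,0],[0.005,-0.0019,0,0,0,0],[0,0,0,0,0,0]]' | python3 nudge.py|egrep 'pos|force'
python3 -c "
from h import *
print(tool(r.read_state()['force']))"
```

```text
clock: 14.98
tcp_pos: [0.6248, -0.0943, 0.0634]
ee_rot: [1.686, 2.649, 0.001]
force: [0.2, -0.4, -0.1]
gripper_width: 0.002
gripper_force: 0.0
tcp_pos: [0.6065, -0.0753, 0.062]
force: [0.5, 0.8, 0.3]
gripper_force: 0.0
[ 0.52940678  0.75415814 -0.34265176]
```

```bash
cat >> h.py <<'E'
def red(im):
    import cv2
    h=cv2.cvtColor(im,cv2.COLOR_BGR2HSV);m=cv2.inRange(h,(0,150,70),(5,255,255))|cv2.inRange(h,(174,150,70),(180,255,255))
    k,_,st,ce=cv2.connectedComponentsWithStats(m[190:330,190:340]) 
    return [st[i].tolist() for i in range(1,k) if st[i][4]>10]
E
python3 - <<'E'
from h import *
import cv2
print(red(cv2.resize(cv2.imread("pics/scene0.png"),(560,420))),red(r.get_image("scene")))
c=r.calibration("scene")
h=np.array([.6905,.0197])
for d in(-129.5,-140,-150,-160,-171):
  t=np.radians(d);u=np.array([np.cos(t),np.sin(t)]);print(d,(proj(c,[np.r_[h+.02*u,.057],np.r_[h+.11*u,.057]])-190).round(1).tolist())
E
```

```text
[[38, 42, 11, 33, 144]] [[40, 43, 19, 34, 154]]
-129.5 [[39.5, 74.0], [45.8, 44.1]]
-140 [[41.0, 74.3], [53.5, 45.4]]
-150 [[42.3, 74.8], [60.5, 47.7]]
-160 [[43.5, 75.4], [66.9, 51.0]]
-171 [[44.7, 76.4], [73.1, 55.6]]
```

```bash
echo '[[0.0053,-0.001,0,0,0,0],[0.0053,-0.001,0,0,0,0],[0.0054,-0.001,0,0,0,0],[0.0054,-0.0008,0,0,0,0],[0.0054,0,0,0,0,0],[0.0054,0,0,0,0,0],[0.0054,0,0,0,0,0],[0.0054,0.0002,0,0,0,0],[0,0,0,0,0,0]]' | python3 nudge.py|egrep 'pos|force'
echo '[[0.005,0.001,0,0,0,0],[0.005,0.001,0,0,0,0],[0.004,0.001,0,0,0,0],[0,0,0,0,0,0]]' | python3 nudge.py|egrep 'pos|force'
python3 -c "
from h import *
print(tool(r.read_state()['force']),red(r.get_image('scene')))"
```

```text
tcp_pos: [0.5855, -0.0376, 0.0621]
force: [0.6, 0.0, -0.1]
gripper_force: 0.0
tcp_pos: [0.5826, -0.0239, 0.062]
force: [0.1, 0.2, -0.2]
gripper_force: 0.0
[0.12224151 0.12612601 0.20276326] [[43, 53, 31, 26, 157]]
```

```bash
for i in 1; do :; done
echo '[[0.003,0.001,0,0,0,0],[0,0,0,0,0,0]]' | python3 nudge.py|egrep 'pos|force'
echo '[[0.002,0,0,0,0,0],[0,0,0,0,0,0]]' | python3 nudge.py|egrep 'pos|force'
echo '[[0.002,0,0,0,0,0],[0,0,0,0,0,0]]' | python3 nudge.py|egrep 'pos|force'
python3 -c "
from h import *
print(tool(r.read_state()['force']),red(r.get_image('scene')))"
```

```text
tcp_pos: [0.5824, -0.0213, 0.0621]
force: [0.2, 0.1, 0.1]
gripper_force: 0.0
tcp_pos: [0.5818, -0.0197, 0.0622]
force: [0.1, -0.4, -0.4]
gripper_force: 0.4
tcp_pos: [0.5817, -0.0194, 0.0623]
force: [4.9, -9.6, -3.3]
gripper_force: 5.5
[-10.74068285   0.36070096   3.29858983] [[43, 54, 31, 26, 145]]
```

```bash
echo '[[-0.004,0,0,0,0,0],[-0.02,0,0,0,0,0],[-0.03,0,0,0,0,0],[0,0,-0.04,0,0,0],[0,0,-0.04,0,0,0],[0,0,-0.04,0,0,0],[-0.03,0,0,0,0,0],[0,0,0,0,0,0],[0,0,0,0,0,0],[0,0,0,0,0,0]]' | python3 nudge.py
python3 - <<'E'
from h import *
print(red(r.get_image('scene')),orange("scene"),orange("side"),orange("wrist"))
c=r.calibration("wrist")
for a,st in orange("wrist"):
    if st[4]>60: print(ray(c,a,.111)[:2])
print(np.array([.5677,.0877])-.03*np.array([.81,-.587]))
E
```

```text
clock: 18.05
tcp_pos: [0.6154, -0.0937, 0.1812]
ee_rot: [-1.688, -2.647, 0.0]
force: [0.6, 0.7, -0.1]
gripper_width: 0.003
gripper_force: 0.0
[[43, 54, 31, 26, 150]] [([301.7, 256.5], [300, 252, 4, 9, 29])] [] []
[0.5434  0.10531]
```

```bash
python3 -c "
from rig import r
print(r.hand_in())"
```

```text
the job is handed in; nothing more can be done
None
```

I pushed the clip into the spindle groove to a firm stop, swung the brake arm in until it hit its stop, and handed the job in at about 18 s with the gripper clear of both. The clip's grip measured within about 1 mm of its home position; that it lies flat and that the bench items are undisturbed I did not check in a final picture. My first grasp closed just above the clip's grip and moved nothing.

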